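Spring open the pin case with the red tab

TASK

Open the grey pin case that has the red release tab, so that the dowel pins in it can be reached: press the tab down with the fingertips, take the hand away so that the spring lifts the lid half open by itself, then push the lid over until it lies fully back on its stop. Leave the case with the blue tab shut, do not lift or shove either case, and leave the cores, the mug and the bottle where they stand. Only press and push; nothing is to be picked up.

Things in the scene. Friction and masses are not known exactly. Their poses are not given: they have to be found in the camera images.
- red_case: The case to open. A low grey sheet-steel pin case with a red release tab on its front, 120 (x) x 110 (y) x 55 mm without lid, walls 3 mm, about 3.5 kg, standing loose on the bench. Origin: centre of its underside. Its x axis points from the front (tab side, towards the robot at yaw 0) to the back (hinge side), y along the hinge, z up.
- red_tab (a joint): Rocking red release tab of the red case, rad: 0 at rest (paddle level), grows as the paddle is pressed down, stop at 0.36. Its hook lets go of the lid at about 0.2; a spring returns it. Pressed at point red_tab_top it needs about 3 N to release and 5 N to reach the stop. Pivot line along the case's y, at case x = -66 mm, z = 38 mm.
- red_tab_top (a point): Pressing point on the upper face of the red paddle, 110 mm in front of the case's origin (case x = -110 mm) and 40.5 mm above the bench at rest. The ribbed paddle is 44 mm wide (case y), reaches from case x = -125 to -82 mm and is 5 mm thick with free space under it; behind it the hook stands up at case x = -80 mm to 67 mm above the bench. Sinks about 15 mm when fully pressed.
- red_lid (a joint): Lid of the red case, rad: 0.00 to 0.02 shut and hooked; once released a torsion spring lifts it in about half a second to 0.85 (half open) and no further. Pushed past upright (1.57) it falls back by itself onto its stop at 1.92 and stays there; let go between 0.85 and about 1.5 it sinks back to 0.85. Damped; needs about 1 to 3 N at the edge.
- red_lid_edge (a point): Middle of the front edge of the red case's lid, 126 mm from the hinge line (a 36 mm wide, 12 mm long steel lip sticks out beyond it). The lid is a plain plate 126 (case x) x 114 x 6 mm, its middle plane 59 mm above the bench when shut.
- red_hinge (a point): Middle of the lid's hinge line, fixed on the red case: case x = +64 mm, 58 mm above the bench; the line runs along case y. Opening swings the front edge up and back over this line.
- blue_case: The case to leave shut. A low grey sheet-steel pin case with a blue release tab on its front, 120 (x) x 110 (y) x 55 mm without lid, walls 3 mm, about 3.5 kg, standing loose on the bench. Origin: centre of its underside. Its x axis points from the front (tab side, towards the robot at yaw 0) to the back (hinge side), y along the hinge, z up.
- blue_tab (a joint): Rocking blue release tab of the blue case, rad: 0 at rest (paddle level), grows as the paddle is pressed down, stop at 0.36. Its hook lets go of the lid at about 0.2; a spring returns it. Pressed at point blue_tab_top it needs about 3 N to release and 5 N to reach the stop. Pivot line along the case's y, at case x = -66 mm, z = 38 mm.
- blue_tab_top (a point): Pressing point on the upper face of the blue paddle, 110 mm in front of the case's origin (case x = -110 mm) and 40.5 mm above the bench at rest. The ribbed paddle is 44 mm wide (case y), reaches from case x = -125 to -82 mm and is 5 mm thick with free space under it; behind it the hook stands up at case x = -80 mm to 67 mm above the bench. Sinks about 15 mm when fully pressed.
- blue_lid (a joint): Lid of the blue case, rad: 0.00 to 0.02 shut and hooked; once released a torsion spring lifts it in about half a second to 0.85 (half open) and no further. Pushed past upright (1.57) it falls back by itself onto its stop at 1.92 and stays there; let go between 0.85 and about 1.5 it sinks back to 0.85. Damped; needs about 1 to 3 N at the edge.
- blue_lid_edge (a point): Middle of the front edge of the blue case's lid, 126 mm from the hinge line (a 36 mm wide, 12 mm long steel lip sticks out beyond it). The lid is a plain plate 126 (case x) x 114 x 6 mm, its middle plane 59 mm above the bench when shut.
- blue_hinge (a point): Middle of the lid's hinge line, fixed on the blue case: case x = +64 mm, 58 mm above the bench; the line runs along case y. Opening swings the front edge up and back over this line.
- core_5: Bystander: squat tan sand core, 48 mm across, 50 mm high, loose; origin at the centre of its underside.
- core_1: Bystander: tan sand core with a neck, 38 mm across, 62 mm high, loose, behind the cases; origin at the centre of its underside.
- enamel_mug: Bystander: white enamel mug, 84 x 112 x 81 mm, loose; origin at the centre of its underside.
- glue_bottle: Bystander: brown bottle with a black cap, 33 x 50 x 126 mm, loose; origin at the centre of its underside.
- coil_hose: Fixed red coiled air hose, in the way on the left. From the bench at about (x 0.28, y -0.05) it rises in an arch (about 70 mm thick, up to 0.175 m high, within x 0.32 to 0.47, y -0.06 to 0.20), then climbs as a straight thin hose from (0.46, 0.20, 0.16) through (0.59, 0.30, 0.31) and (0.63, 0.31, 0.36) to the ceiling. It never moves; pass over the low arch (x below 0.42) rather than through the climbing part. Origin at (0.450, 0.133, 0).

How it is judged:
By the outcome, as a careful person would: the job done as asked, in the order asked, and still so for the second after the job is handed in, with the robot touching nothing.
It also fails if it takes over 48 s, if anything falls off the work surface, if the arm or the gripper's body presses on something with over 40 N, if the wrist force passes 120 N, or if a joint passes its speed limit or range.

ROBOT

A 6-joint arm with a two-finger parallel gripper is mounted at the origin on the work surface; the furniture and walls round the work are solid. World frame = base frame: x ahead of the robot, y to its left, z up, the work surface at z = 0. Lengths are in m, angles in degrees, forces in N, time in s.
With the tool pointing down it reaches from about 0.375 to 0.9 m from the base axis. Payload 3.1 kg.
Tool frame: the origin (TCP) lies on the centre line of the jaws, within the pads' length; the fingertips stand 25 mm ahead of it and the grasp point (between the pads) lies 6 mm ahead of it; z points along the fingers, y is the line along which they close (so a half turn about z gives the same grasp; the last joint's range is limited). The gripper opens to 87 mm and grips with 3 to 60 N. Pads are 19 mm wide; open, the fingers measure 117 mm over their backs; the gripper's body (75 mm by 190 mm) begins 51 mm behind the grasp point.
Start: joints at [55.147, 30.224, 82.088, -0, 67.689, -10.227], TCP at [0.26, 0.568, 0.248] pointing down, gripper open.
Joint ranges: [-176.69, 176.69], [-43.24, 126.21], [12.49, 139.97], [-82, 262], [0, 151.66], [-163.58, 163.58]. Speed limits (degrees/s): [159.86, 159.86, 180, 180, 180, 180].

INTERFACE

Orientations are given as a 3x3 rotation matrix whose columns are the frame's x, y, z axes.
In Python, from rig import read_state, capture, camera_params, hand_in gives the robot as it stands.
- The arm moves only by the tool apply_moves, never from a script. Its argument "rows" is a list of rows, each an object of numbers: "x", "y", "z": the shift along the tool's x, y, z in mm; "rx", "ry", "rz": the turn, a rotation vector about the tool's x, y, z in units of 6 degrees (1.0 is 6 degrees); "claw": the closure in counts, from 0 (fully open) to 255 (shut). A call has 1 to 10 rows; each row is the pose to reach, as a shift and turn from the pose commanded when the call began, along the tool's axes at that moment; what a row does not reach only later rows make up. A row lasts 1/8 s, in which the tool goes at most 62.5 mm and 10.7 degrees, less where a joint would pass 70% of its speed; a pose out of reach is approached as far as the arm can. A call with a gripper value outside its range is refused whole. The fingers move at their own pace and stop on an object; the grip force is fixed at half the most. Time passes only in rows, so rows that repeat a pose let the fingers close. It gives the time, the measured TCP pose, the force, the opening and the grip force at its end, in the units of the state.
- read_state(): the state, without advancing time (a new reading comes with each control period).
- capture(name): name is "scene" or "top" or "wrist"; returns (picture, depth): 420x560x3 uint8, red, green, blue; 420x560 float32, m along the optical axis (not along the pixel's ray), 0 where there is no reading.
- camera_params(name): a dict with "fx", "fy", "cx", "cy" (pixels), "xyz" and "orientation" of the camera in the world. Camera axes: x right, y up, looking along -z (the intrinsics and any distortion apply to the point x, -y, -z); pixel columns grow to the right and rows downward; lengths in m; the calibration is good to about 2 mm. The wrist camera is an equidistant fisheye: a pixel r from the principal point sees the ray r / f radians off the axis. A picture is of the moment at which its call begins: read the wrist's pose just before it. camera_params takes no time and is no camera call; for the wrist camera it gives the pose at the moment of the call.
- hand_in(): hands the job in; it is judged then, once.
The state is a dict: "time_s": time; "joint_positions": joint angles; "qvel": joint speeds; "tau": joint torques, N m; "position": TCP position; "tcp_rot": TCP orientation; "force": force on the tool from outside, world axes, zero at the start; "moment": the same for the moment, N m; "opening": opening from 0.0 (shut) to 1.0 (fully open); "grasp_force": force on a finger pad.
Only numpy, scipy, OpenCV 4.12 (cv2) and the standard library are available. Lean on these libraries where they do the work, as an engineer would, in place of code of your own. Each camera call takes 0.05 s, during which the arm holds its last target. There are 200 camera calls.

## Working session

There is one attempt and no reset: what is moved stays moved. The work goes in short steps, Python scripts to look and compute and a tool call to move; the robot and the scene stay as the last step left them, time stands still between calls to the robot, and variables do not carry over. Pictures are saved under pics/ and viewed, at most 10 in all, crops included, and the job is handed in when it is done.

Besides the shell and the picture viewer there is one more tool, called after "Emit:" as name(argument=value, ...), one argument or row to a line, values as JSON. apply_moves: Moves the arm, as the interface text tells. Its arguments: {"type":"object","properties":{"rows":{"type":"array"}},"required":["rows"]}

```bash
mkdir -p pics
cat > h.py <<'E'
import numpy as np, cv2
from rig import read_state, capture, camera_params, hand_in
def cloud(name):
    p=camera_params(name); im,d=capture(name)
    v,u=np.mgrid[0:420,0:560]
    x=(u-p['cx'])/p['fx']*d; y=(v-p['cy'])/p['fy']*d
    P=np.stack([x,-y,-d],-1)@np.array(p['orientation']).T+np.array(p['xyz'])
    P[d==0]=np.nan
    return im,d,P
E
python3 - <<'E'
from h import *
for n in('scene','top'):
    im,d,P=cloud(n); np.savez(n+'.npz',im=im,P=P)
    cv2.imwrite(f'pics/{n}1.png',im[...,::-1])
    print(n,camera_params(n)['xyz'])
    hsv=cv2.cvtColor(im,cv2.COLOR_RGB2HSV)
    for c,lo,hi in(('red',0,8),('blue',100,125)):
        m=((hsv[...,0]>=lo)&(hsv[...,0]<=hi)&(hsv[...,1]>130)&(hsv[...,2]>60)).astype(np.uint8)
        k,l,s,ce=cv2.connectedComponentsWithStats(m)
        for i in range(1,k):
            if s[i,4]>25: print(c,s[i],np.nanmedian(P[l==i],0).round(3))
s=read_state();print(s['position'],s['tcp_rot'],s['time_s'])
E
```

```text
scene [-0.04333756 -0.06894944  0.88059426]
red [   7    0  262  314 3704] [0.39  0.114 0.151]
red [191   0  16  44 337] [ 2.     0.246 -0.509]
red [202   0   6  27  76] [ 2.11   0.226 -0.544]
red [261 188  24  32 558] [ 0.521 -0.074  0.043]
blue [353 202  26  31 495] [ 0.477 -0.268  0.043]
top [ 0.436502   -0.07514448  1.37770627]
red [ 89 153  85  85 481] [0.533 0.263 0.228]
red [267 204  20  25 376] [ 0.516 -0.075  0.04 ]
red [ 169  238  102   68 1668] [0.376 0.061 0.122]
blue [343 223  19  23 358] [ 0.476 -0.268  0.04 ]
[0.26003658 0.56765552 0.24664887] [[-9.09052553e-01  4.16679886e-01 -1.15296221e-03]
 [ 4.16681322e-01  9.09051143e-01 -1.64157591e-03]
 [ 3.64089957e-04 -1.97269659e-03 -9.99997988e-01]] 0.1
```

View pics/scene1.png

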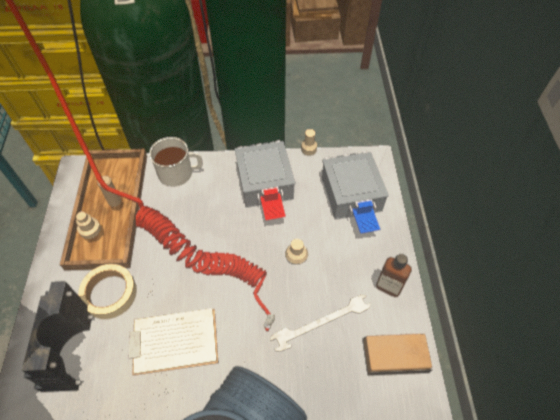

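View pics/top1.png

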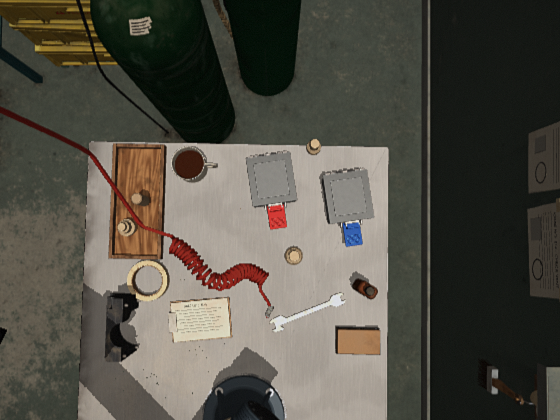

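Run:
```python
import numpy as np,cv2
z=np.load('top.npz');P=z['P']
for n,c in(('red',(0.62,-0.07)),('blue',(0.58,-0.27))):
    m=(abs(P[...,2]-.062)<.007)&(np.hypot(P[...,0]-c[0],P[...,1]-c[1])<.1)
    k,l,s,ce=cv2.connectedComponentsWithStats(m.astype(np.uint8)); i=1+s[1:,4].argmax()
    q=P[l==i]; print(n,len(q),np.median(q,0),cv2.minAreaRect((q[:,:2]*1000).astype(np.float32)))
m=(P[...,2]>.03)&(P[...,2]<.4)
k,l,s,ce=cv2.connectedComponentsWithStats(m.astype(np.uint8))
for i in range(1,k):
    if s[i,4]>40:
        q=P[l==i];print(s[i],q.min(0).round(3),q.max(0).round(3))
```

```text
red 2281 [ 0.61072008 -0.05998147  0.06280162] ((605.1868286132812, -59.85292053222656), (148.1547393798828, 114.06233215332031), 9.333962440490723)
blue 2296 [ 0.57069664 -0.25476088  0.06276538] ((564.95361328125, -255.78494262695312), (148.420166015625, 115.13420104980469), 8.908594131469727)
[ 76   0  22  63 214] [0.916 0.384 0.033] [0.994 0.408 0.224]
[  90    0  121   89 8368] [0.849 0.108 0.03 ] [1.019 0.357 0.326]
[239   0  46   7 206] [ 1.074 -0.084  0.03 ] [1.094 0.035 0.067]
[  492     0    68   420 18113] [ 0.016 -0.695  0.03 ] [ 1.105 -0.605  0.307]
[310 139  10  11  89] [ 0.693 -0.18   0.035] [ 0.717 -0.157  0.066]
[  73  143  196  148 2425] [ 0.333 -0.055  0.03 ] [0.63  0.352 0.399]
[171 146  47  36 987] [0.605 0.082 0.03 ] [0.689 0.193 0.086]
[ 246  150   51   79 2692] [ 0.487 -0.123  0.031] [0.686 0.006 0.072]
[ 323  168   51   79 2720] [ 0.445 -0.318  0.031] [ 0.644 -0.19   0.072]
[131 193  18  13 181] [0.539 0.256 0.03 ] [0.566 0.283 0.111]
[117 219  19  17 252] [0.463 0.288 0.031] [0.504 0.328 0.088]
[289 251  11  10  84] [ 0.407 -0.134  0.031] [ 0.43  -0.108  0.053]
[353 279  25  20 304] [ 0.315 -0.324  0.03 ] [ 0.362 -0.274  0.129]
[ 105  288   32   74 1453] [0.166 0.276 0.03 ] [0.328 0.345 0.15 ]
[  0 327   7  17  69] [0.232 0.468 0.226] [0.266 0.519 0.328]
[337 329  43  25 563] [ 0.173 -0.341  0.03 ] [ 0.234 -0.234  0.039]
[ 215  391   65   29 1432] [ 0.019 -0.087  0.03 ] [0.12  0.071 0.327]
```

Seen: in the top view the red tab is at pixel (277,217), blue at (352,234), core_5 at (293,255) and the hose arch ends at (267,275). The red case origin works out at about (0.612, -0.059) with yaw about 9°, so the tab top is at about (0.503, -0.076).

```bash
cat >> h.py <<'E'
from scipy.spatial.transform import Rotation as R
def case(x,y=0,z=0,o=(0.612,-0.0585),yaw=9.3):
    return np.r_[R.from_euler('z',yaw,degrees=True).apply([x,y,0])[:2]+o,z]
def ori(yaw=9.3,tilt=0):  # tool x = -case x, z down; tilt>0 leans the hand towards the front
    a=R.from_euler('z',yaw,degrees=True).as_matrix()
    return a@np.diag([-1,1,-1.])@R.from_euler('y',-tilt,degrees=True).as_matrix()
def rel(p,M):
    s=read_state(); A=np.array(s['tcp_rot'])
    d=A.T@(np.array(p)-s['position'])*1000
    r=R.from_matrix(A.T@M).as_rotvec(degrees=True)/6
    print('p',np.round(p,3),'->',d.round(1),r.round(2))
E
python3 - <<'E'
from h import *
rel((.26,.45,.33),read_state()['tcp_rot'])
rel((.38,.2,.33),ori(40)); rel((.42,0,.33),ori()); rel(case(-112,0,.2) if 0 else case(-.112,0,.2),ori())
print(ori(9.3,15).round(2))
E
```

```text
p [0.26 0.45 0.33] -> [ -49.  -107.1  -83.2] [0. 0. 0.]
p [0.38 0.2  0.33] -> [-262.2 -284.4  -82.9] [-1.000e-02 -1.000e-02 -1.077e+01]
p [0.42 0.   0.33] -> [-381.9 -449.5  -82.6] [-0.02 -0.01 -5.65]
p [ 0.501 -0.077  0.2  ] -> [-487.9 -485.    47.4] [-0.02 -0.01 -5.65]
[[-0.95 -0.16  0.26]
 [-0.16  0.99  0.04]
 [-0.26  0.   -0.97]]
```

Emit:
apply_moves(
  rows=[
    {"x":-20,"y":-40,"z":-40,"claw":255},
    {"x":-49,"y":-107,"z":-83,"claw":255},
    {"x":-49,"y":-107,"z":-83,"claw":255},
    {"x":-90,"y":-140,"z":-83,"rz":-1,"claw":255},
    {"x":-130,"y":-175,"z":-83,"rz":-2,"claw":255},
    {"x":-175,"y":-210,"z":-83,"rz":-3,"claw":255},
    {"x":-220,"y":-245,"z":-83,"rz":-4,"claw":255},
    {"x":-260,"y":-285,"z":-83,"rz":-5,"claw":255},
    {"x":-300,"y":-325,"z":-83,"rz":-5.65,"claw":255},
    {"x":-300,"y":-325,"z":-83,"rz":-5.65,"claw":255},
  ],
)

```text
validation failed for argument at $.ro...
```

Run:
```python
from h import *
s=read_state();print(s['time_s'],s['joint_positions'],s['opening'])
rel((.42,0,.33),ori()); rel(case(-.15,0,.28),ori(9.3,15)); rel(case(-.16,0,.15),ori(9.3,15))
```

```text
0.1 [ 5.51475626e+01  3.02753115e+01  8.21495223e+01  4.98455713e-04
  6.76901015e+01 -1.02274039e+01] 0.9997059428149732
p [0.42 0.   0.33] -> [-381.9 -449.5  -82.6] [-0.02 -0.01 -5.65]
p [ 0.464 -0.083  0.28 ] -> [-456.4 -506.3  -32.5] [-0.76 -2.44 -5.62]
p [ 0.454 -0.084  0.15 ] -> [-448.1 -511.7   97.5] [-0.76 -2.44 -5.62]
```

Emit:
apply_moves(
  rows=[
    {"x":-20,"y":-40,"z":-40,"rx":0,"ry":0,"rz":0,"claw":255},
    {"x":-49,"y":-107,"z":-83,"rx":0,"ry":0,"rz":0,"claw":255},
    {"x":-49,"y":-107,"z":-83,"rx":0,"ry":0,"rz":0,"claw":255},
    {"x":-90,"y":-140,"z":-83,"rx":0,"ry":0,"rz":-1,"claw":255},
    {"x":-130,"y":-175,"z":-83,"rx":0,"ry":0,"rz":-2,"claw":255},
    {"x":-175,"y":-210,"z":-83,"rx":0,"ry":0,"rz":-3,"claw":255},
    {"x":-220,"y":-245,"z":-83,"rx":0,"ry":0,"rz":-4,"claw":255},
    {"x":-260,"y":-285,"z":-83,"rx":0,"ry":0,"rz":-5,"claw":255},
    {"x":-300,"y":-325,"z":-83,"rx":0,"ry":0,"rz":-5.65,"claw":255},
    {"x":-300,"y":-325,"z":-83,"rx":0,"ry":0,"rz":-5.65,"claw":255},
  ],
)

```text
time_s: 1.35
position: [0.3995, 0.1448, 0.3302]
tcp_rot: [[-0.988, -0.154, 0.0], [-0.154, 0.988, -0.0], [-0.0, -0.0, -1.0]]
force: [-0.4, 0.4, 0.3]
opening: 0.024
grasp_force: 0.0
```

Run:
```python
from h import *
s=read_state();print(s['time_s'],s['joint_positions'],s['opening'])
rel((.42,0,.33),ori()); rel(case(-.15,0,.28),ori(9.3,15)); rel(case(-.16,0,.15),ori(9.3,15))
```

```text
1.35 [ 4.79385199e+00  8.24242065e+00  1.02509836e+02 -2.77564092e-02
  6.92345379e+01 -9.40727822e+01] 0.02405267653291166
p [0.42 0.   0.33] -> [   2.1 -146.2    0.2] [-0.    0.   -0.07]
p [ 0.464 -0.083  0.28 ] -> [ -28.6 -234.7   50.3] [-0.01 -2.5  -0.07]
p [ 0.454 -0.084  0.15 ] -> [ -18.5 -234.7  180.3] [-0.01 -2.5  -0.07]
```

Emit:
apply_moves(
  rows=[
    {"x":0,"y":-50,"z":0,"rx":0,"ry":0,"rz":0,"claw":255},
    {"x":2,"y":-100,"z":0,"rx":0,"ry":0,"rz":0,"claw":255},
    {"x":2,"y":-150,"z":0,"rx":0,"ry":-0.5,"rz":0,"claw":255},
    {"x":-10,"y":-190,"z":15,"rx":0,"ry":-1.2,"rz":0,"claw":255},
    {"x":-29,"y":-235,"z":40,"rx":0,"ry":-2,"rz":0,"claw":255},
    {"x":-29,"y":-235,"z":50,"rx":0,"ry":-2.5,"rz":0,"claw":255},
    {"x":-29,"y":-235,"z":50,"rx":0,"ry":-2.5,"rz":0,"claw":255},
  ],
)

```text
time_s: 2.22
position: [0.4629, -0.0784, 0.279]
tcp_rot: [[-0.955, -0.16, 0.251], [-0.154, 0.987, 0.045], [-0.255, 0.004, -0.967]]
force: [0.5, 1.0, 0.5]
opening: 0.008
grasp_force: 0.0
```

Run:
```python
from h import *
s=read_state();print(s['time_s'],s['position'],s['opening'])
p=camera_params('wrist');im,d=capture('wrist');cv2.imwrite('pics/w1.png',im[...,::-1])
v,u=np.mgrid[0:420,0:560]; dx=(u-p['cx']);dy=(v-p['cy']);r=np.hypot(dx,dy)+1e-9;th=r/p['fx']
t=np.tan(th)/r
P=np.stack([dx*t*d,-dy*t*d,-d],-1)@np.array(p['orientation']).T+p['xyz'];P[d==0]=np.nan
hsv=cv2.cvtColor(im,cv2.COLOR_RGB2HSV)
m=((hsv[...,0]<=8)|(hsv[...,0]>174))&(hsv[...,1]>130)&(hsv[...,2]>60)
q=P[m&(abs(P[...,2]-.0405)<.006)&(P[...,0]>.46)&(P[...,1]<-.03)]
print(len(q),cv2.minAreaRect((q[:,:2]*1000).astype(np.float32)),q.mean(0))
m=(abs(P[...,2]-.062)<.006)&(abs(P[...,1]+.06)<.1)&(P[...,0]>.5)&(P[...,0]<.72)
q=P[m];print(len(q),cv2.minAreaRect((q[:,:2]*1000).astype(np.float32)))
# press pose: fingertips 25mm ahead; tip at case x -.112, z above .0405
M=ori(9.3,15);z=M[:,2]
for h in(.065,.023): rel(case(-.113,0,h)-.025*z,M)
```

```text
2.225 [ 0.46291099 -0.07840763  0.27898941] 0.007725484311743156
1366 ((514.0991821289062, -76.25946807861328), (59.13707733154297, 41.89183044433594), 9.312790870666504) [ 0.50939551 -0.07679623  0.04082648]
4822 ((577.4470825195312, -65.36412048339844), (101.04196166992188, 114.1300277709961), 9.166044235229492)
p [ 0.494 -0.078  0.089] -> [ 20.   -4.5 192.1] [ 0.02 -0.02 -0.01]
p [ 0.494 -0.078  0.047] -> [ 30.8  -4.6 232.7] [ 0.02 -0.02 -0.01]
```

View pics/w1.png

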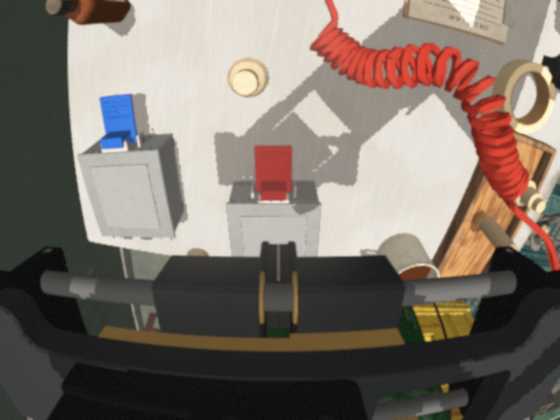

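The wrist view shows the red paddle at (273,170) with the case behind it and clear of the hose. Its rectangle gives yaw 9.3° and an origin of about (0.610, -0.060), close to the first fix.

```bash
sed -i 's/o=(0.612,-0.0585)/o=(0.610,-0.0602)/' h.py
python3 - <<'E'
from h import *
M=ori(9.3,15);z=M[:,2]
for h in(.065,.045,.027): rel(case(-.107,0,h)-.025*z,M)
E
```

```text
p [ 0.498 -0.079  0.089] -> [ 16.4  -5.9 193.1] [ 0.02 -0.02 -0.01]
p [ 0.498 -0.079  0.069] -> [ 21.5  -5.9 212.4] [ 0.02 -0.02 -0.01]
p [ 0.498 -0.079  0.051] -> [ 26.1  -6.  229.8] [ 0.02 -0.02 -0.01]
```

Emit:
apply_moves(
  rows=[
    {"x":5,"y":-1,"z":50,"rx":0,"ry":0,"rz":0,"claw":255},
    {"x":10,"y":-2,"z":105,"rx":0,"ry":0,"rz":0,"claw":255},
    {"x":15,"y":-2,"z":155,"rx":0,"ry":0,"rz":0,"claw":255},
    {"x":16,"y":-2,"z":190,"rx":0,"ry":0,"rz":0,"claw":255},
    {"x":16,"y":-2,"z":190,"rx":0,"ry":0,"rz":0,"claw":255},
    {"x":16,"y":-2,"z":190,"rx":0,"ry":0,"rz":0,"claw":255},
  ],
)

```text
time_s: 3.02
position: [0.4987, -0.0756, 0.0941]
tcp_rot: [[-0.953, -0.163, 0.257], [-0.157, 0.987, 0.042], [-0.26, -0.001, -0.965]]
force: [-0.3, 0.3, 0.3]
opening: 0.01
grasp_force: 0.0
```

Run:
```python
from h import *
M=ori(9.3,15);z=M[:,2]
for h in(.065,.045,.027): rel(case(-.107,0,h)-.025*z,M)
```

```text
p [ 0.498 -0.079  0.089] -> [ 2.4 -2.8  4.4] [-0.01  0.02  0.01]
p [ 0.498 -0.079  0.069] -> [ 7.6 -2.8 23.7] [-0.01  0.02  0.01]
p [ 0.498 -0.079  0.051] -> [12.3 -2.8 41.1] [-0.01  0.02  0.01]
```

Now press.

Emit:
apply_moves(
  rows=[
    {"x":5,"y":-3,"z":12,"rx":0,"ry":0,"rz":0,"claw":255},
    {"x":8,"y":-3,"z":24,"rx":0,"ry":0,"rz":0,"claw":255},
    {"x":10,"y":-3,"z":31,"rx":0,"ry":0,"rz":0,"claw":255},
    {"x":11,"y":-3,"z":36,"rx":0,"ry":0,"rz":0,"claw":255},
    {"x":12,"y":-3,"z":40,"rx":0,"ry":0,"rz":0,"claw":255},
    {"x":12,"y":-3,"z":41,"rx":0,"ry":0,"rz":0,"claw":255},
  ],
)

```text
time_s: 3.78
position: [0.4995, -0.0795, 0.0522]
tcp_rot: [[-0.953, -0.161, 0.257], [-0.156, 0.987, 0.04], [-0.26, -0.002, -0.966]]
force: [-0.3, 1.0, 6.5]
opening: 0.005
grasp_force: 2.9
```

Run:
```python
from h import *
im,d,P=cloud('scene');cv2.imwrite('pics/s2.png',cv2.resize(im[100:300,180:440,::-1],None,fx=3,fy=3))
print(read_state()['force'],read_state()['position'])
```

```text
[1.3836187  0.98255042 6.68446207] [ 0.49949884 -0.07951707  0.05210709]
```

View pics/s2.png

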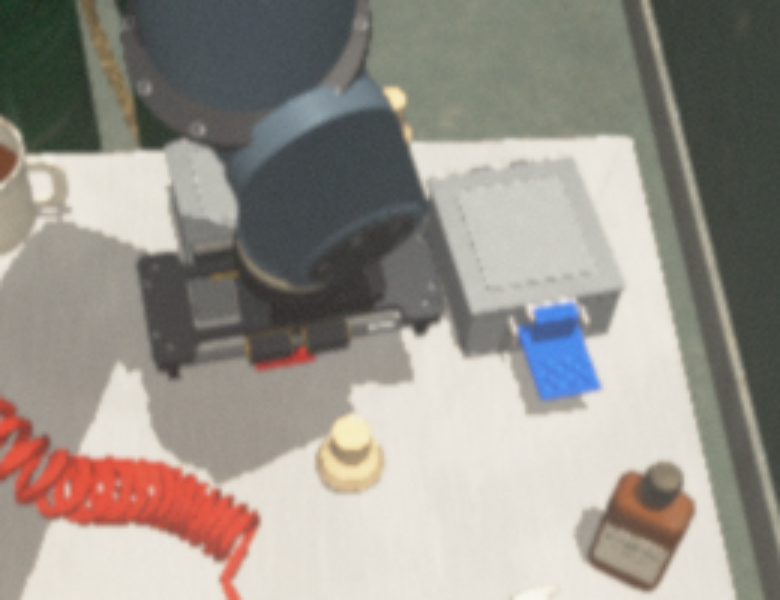

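Emit:
apply_moves(
  rows=[
    {"x":8,"y":0,"z":-25,"rx":0,"ry":0,"rz":0,"claw":255},
    {"x":20,"y":0,"z":-65,"rx":0,"ry":0,"rz":0,"claw":255},
    {"x":30,"y":0,"z":-115,"rx":0,"ry":0,"rz":0,"claw":255},
    {"x":30,"y":0,"z":-150,"rx":0,"ry":0,"rz":0,"claw":255},
    {"x":30,"y":0,"z":-150,"rx":0,"ry":0,"rz":0,"claw":255},
    {"x":30,"y":0,"z":-150,"rx":0,"ry":0,"rz":0,"claw":255},
    {"x":30,"y":0,"z":-150,"rx":0,"ry":0,"rz":0,"claw":255},
  ],
)

```text
time_s: 4.7
position: [0.4311, -0.0895, 0.1871]
tcp_rot: [[-0.954, -0.161, 0.252], [-0.155, 0.987, 0.042], [-0.255, 0.001, -0.967]]
force: [0.4, 0.7, 0.0]
opening: 0.004
grasp_force: 0.0
```

Run:
```python
from h import *
p=camera_params('wrist');im,d=capture('wrist');cv2.imwrite('pics/w2.png',im[...,::-1])
M=ori(9.3,0);z=M[:,2]
for x in(-.07,-.03,0.03,.075): rel(case(x,0,.150)-.025*z,M)
```

```text
p [ 0.541 -0.072  0.175] -> [-1.045e+02  1.000e-01  4.000e+01] [ 0.01  2.46 -0.01]
p [ 0.58  -0.065  0.175] -> [-1.432e+02  1.000e-01  5.020e+01] [ 0.01  2.46 -0.01]
p [ 0.64  -0.055  0.175] -> [-2.012e+02  1.000e-01  6.550e+01] [ 0.01  2.46 -0.01]
p [ 0.684 -0.048  0.175] -> [-2.447e+02  1.000e-01  7.700e+01] [ 0.01  2.46 -0.01]
```

View pics/w2.png

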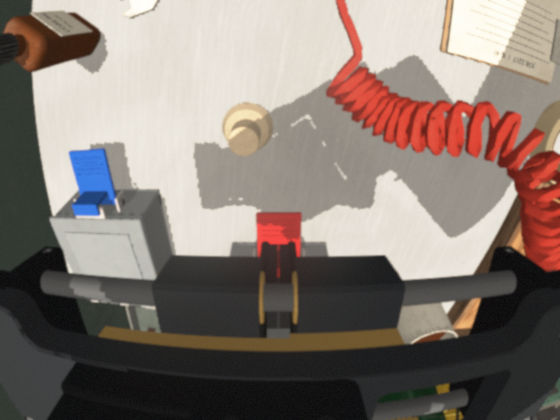

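The wrist view shows the paddle back up at (279,230), but the fingers hide the lid. I'll check the lid from the other cameras.

Run:
```python
from h import *
Rz=R.from_euler('z',9.3,degrees=True).as_matrix()
for n in('top','scene'):
    im,d,P=cloud(n)
    q=(P-np.array([.610,-.0602,0]))@Rz
    m=(abs(q[...,1])<.055)&(q[...,0]>-.07)&(q[...,0]<.075)&(q[...,2]>.01)&(q[...,2]<.5)
    for b in np.arange(-.07,.08,.015):
        k=m&(abs(q[...,0]-b)<.0075)
        if k.any(): print(n,round(b,3),k.sum(),np.percentile(q[...,2][k],[5,50,95]).round(3))
cv2.imwrite('pics/s3.png',cv2.resize(im[80:300,160:440,::-1],None,fx=2.5,fy=2.5))
```

```text
top -0.07 54 [0.036 0.043 0.069]
top -0.055 131 [0.011 0.045 0.057]
top -0.04 57 [0.01  0.013 0.055]
top -0.025 237 [0.011 0.019 0.161]
top -0.01 309 [0.011 0.146 0.155]
top 0.005 240 [0.122 0.132 0.141]
top 0.02 228 [0.108 0.116 0.124]
top 0.035 221 [0.091 0.1   0.108]
top 0.05 205 [0.073 0.082 0.091]
top 0.065 152 [0.059 0.066 0.074]
scene -0.07 8 [0.043 0.048 0.053]
scene -0.055 107 [0.012 0.05  0.058]
scene -0.04 1 [0.022 0.022 0.022]
scene -0.025 38 [0.011 0.019 0.021]
scene -0.01 87 [0.01  0.012 0.02 ]
scene 0.005 34 [0.012 0.019 0.058]
scene 0.02 4 [0.057 0.058 0.06 ]
scene 0.035 38 [0.01  0.011 0.056]
scene 0.05 157 [0.01  0.021 0.041]
scene 0.065 12 [0.014 0.03  0.037]
```

View pics/s3.png

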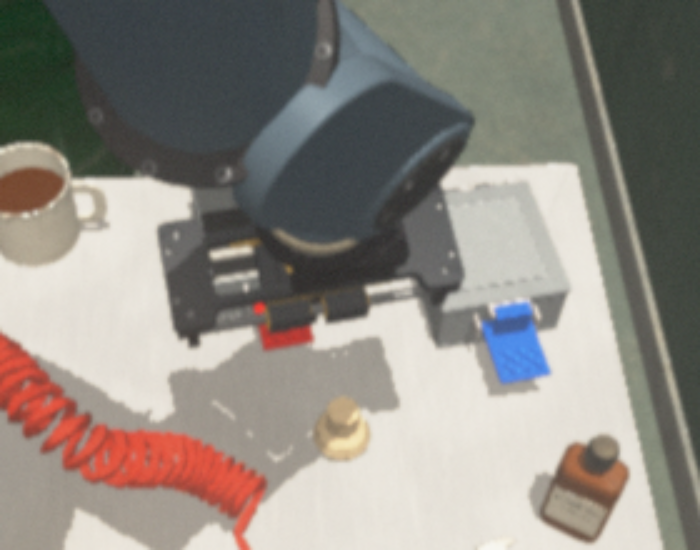

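Lid is half open at about 0.85, with its edge at case x -20 mm and z 155 mm. Moving in front of it with the hand upright.

Emit:
apply_moves(
  rows=[
    {"x":-20,"y":0,"z":5,"rx":0,"ry":1,"rz":0,"claw":255},
    {"x":-60,"y":0,"z":25,"rx":0,"ry":2,"rz":0,"claw":255},
    {"x":-100,"y":0,"z":40,"rx":0,"ry":2.46,"rz":0,"claw":255},
    {"x":-120,"y":0,"z":44,"rx":0,"ry":2.46,"rz":0,"claw":255},
    {"x":-135,"y":0,"z":48,"rx":0,"ry":2.46,"rz":0,"claw":255},
    {"x":-150,"y":0,"z":52,"rx":0,"ry":2.46,"rz":0,"claw":255},
    {"x":-165,"y":0,"z":56,"rx":0,"ry":2.46,"rz":0,"claw":255},
  ],
)

```text
time_s: 5.72
position: [0.6025, -0.0615, 0.1751]
tcp_rot: [[-0.987, -0.161, -0.001], [-0.161, 0.987, 0.001], [0.001, 0.001, -1.0]]
force: [-0.4, -0.3, -0.2]
opening: 0.004
grasp_force: 0.6
```

Run:
```python
from h import *
M=ori(9.3,0);z=M[:,2]
for x in(0.03,.08): rel(case(x,0,.150)-.025*z,M)
```

```text
p [ 0.64  -0.055  0.175] -> [-37.6   0.    0.1] [ 0.01 -0.01 -0.  ]
p [ 0.689 -0.047  0.175] -> [-87.6   0.1   0. ] [ 0.01 -0.01 -0.  ]
```

Emit:
apply_moves(
  rows=[
    {"x":-12,"y":0,"z":0,"rx":0,"ry":0,"rz":0,"claw":255},
    {"x":-24,"y":0,"z":0,"rx":0,"ry":0,"rz":0,"claw":255},
    {"x":-36,"y":0,"z":0,"rx":0,"ry":0,"rz":0,"claw":255},
    {"x":-48,"y":0,"z":0,"rx":0,"ry":0,"rz":0,"claw":255},
    {"x":-60,"y":0,"z":0,"rx":0,"ry":0,"rz":0,"claw":255},
    {"x":-70,"y":0,"z":0,"rx":0,"ry":0,"rz":0,"claw":255},
    {"x":-80,"y":0,"z":0,"rx":0,"ry":0,"rz":0,"claw":255},
    {"x":-86,"y":0,"z":0,"rx":0,"ry":0,"rz":0,"claw":255},
    {"x":-86,"y":0,"z":0,"rx":0,"ry":0,"rz":0,"claw":255},
  ],
)

```text
time_s: 6.85
position: [0.6883, -0.048, 0.1766]
tcp_rot: [[-0.987, -0.161, 0.003], [-0.161, 0.987, -0.0], [-0.003, -0.0, -1.0]]
force: [-0.5, -0.6, -0.0]
opening: 0.005
grasp_force: 0.0
```

Emit:
apply_moves(
  rows=[
    {"x":20,"y":0,"z":0,"rx":0,"ry":0,"rz":0,"claw":255},
    {"x":60,"y":0,"z":-20,"rx":0,"ry":0,"rz":0,"claw":255},
    {"x":110,"y":0,"z":-60,"rx":0,"ry":0,"rz":0,"claw":255},
    {"x":160,"y":0,"z":-100,"rx":0,"ry":0,"rz":0,"claw":255},
    {"x":210,"y":0,"z":-130,"rx":0,"ry":0,"rz":0,"claw":255},
    {"x":250,"y":0,"z":-150,"rx":0,"ry":0,"rz":0,"claw":255},
    {"x":250,"y":0,"z":-150,"rx":0,"ry":0,"rz":0,"claw":255},
    {"x":250,"y":0,"z":-150,"rx":0,"ry":0,"rz":0,"claw":255},
  ],
)

```text
time_s: 7.85
position: [0.4412, -0.0884, 0.3263]
tcp_rot: [[-0.987, -0.16, 0.004], [-0.16, 0.987, -0.0], [-0.003, -0.001, -1.0]]
force: [0.9, 0.5, 0.6]
opening: 0.002
grasp_force: 0.0
```

Run:
```python
from h import *
Rz=R.from_euler('z',9.3,degrees=True).as_matrix()
im,d,P=cloud('top')
q=(P-np.array([.610,-.0602,0]))@Rz
m=(abs(q[...,1])<.055)&(q[...,0]>-.07)&(q[...,0]<.14)&(q[...,2]>.005)&(q[...,2]<.5)
for b in np.arange(-.07,.14,.015):
    k=m&(abs(q[...,0]-b)<.0075)
    if k.any(): print(round(b,3),k.sum(),np.percentile(q[...,2][k],[5,50,95]).round(3))
cv2.imwrite('pics/t4.png',cv2.resize(im[120:320,150:410,::-1],None,fx=3,fy=3))
```

```text
-0.07 34 [0.037 0.046 0.068]
-0.055 158 [0.006 0.038 0.057]
-0.04 190 [0.005 0.008 0.053]
-0.025 208 [0.006 0.014 0.051]
-0.01 203 [0.005 0.008 0.051]
0.005 213 [0.006 0.014 0.046]
0.02 190 [0.005 0.008 0.051]
0.035 190 [0.005 0.008 0.055]
0.05 198 [0.005 0.008 0.065]
0.065 417 [0.014 0.06  0.08 ]
0.08 410 [0.082 0.103 0.121]
0.095 453 [0.124 0.143 0.163]
0.11 274 [0.163 0.174 0.187]
```

View pics/t4.png

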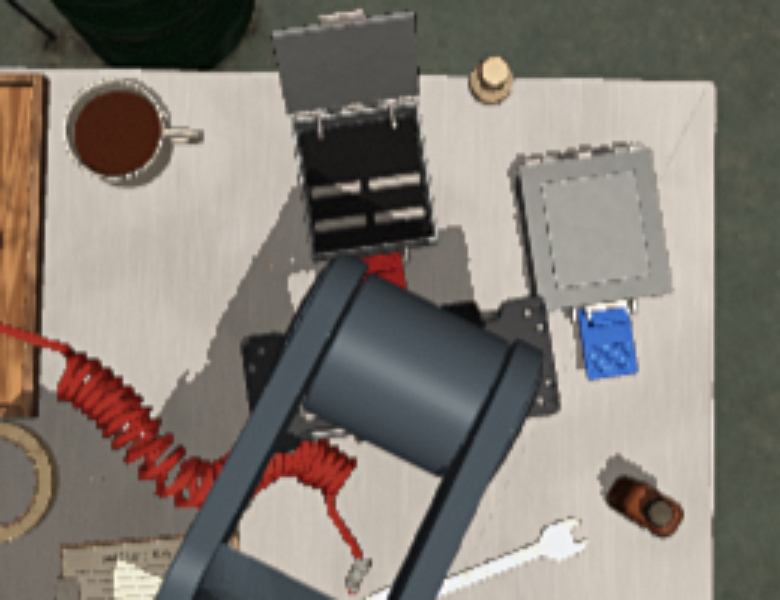

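The top view shows the red lid fully back (plate at (350,60), slope about 1.9 rad) and the pins visible at (365,200). The blue case at (595,225) is still shut, the bystanders in view haven't moved, and the hand is well clear.

```bash
python3 -c "
from h import *
print(read_state()['qvel']);print(hand_in())"
```

```text
[ 0.32761434  1.10846956 -0.3087927  -0.1206762   0.18488126 -0.10342659]
the job is handed in; nothing more can be done
None
```

The red case is open with its lid fully back on the stop and the pins reachable, the blue case is still shut, and the job was handed in at about 8 s with the hand clear.

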